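Take the spares tote out of the dust cabinet and hold it level

TASK

Slide the dust cabinet's sash up to the top by its pull, draw the inner shelf all the way out by its upright pull, then take the tote by its grip bar and lift it about 15 cm straight up off the shelf, with the tin and the hand wheel still in their wells. Finish while holding the tote there, steady and level, with the sash still up and the shelf still out; do not set it down or let go. Leave the other things on the bench and on the cabinet where they are.

Things in the scene. Friction and masses are not known exactly. Their poses are not given: they have to be found in the camera images.
- cabinet: Grey sheet-metal dust cabinet fixed on the bench, 220 mm wide, 165 mm deep, roof 125 mm high. Origin on the bench under the middle of the sash; local -x points out of its front (closed by the sash), roughly to the robot's right (-y); +x to the back, z up. At local y = +-112 mm stands a sash guide post, 18 x 10 mm, 281 mm high. The roof begins 10 mm behind the sash plane.
- sash (a joint): Height (m) the sash has been raised: 0 closed, 0.13 fully up; starts at 0 to 0.02. Slides vertically, stays where it is left (friction 6 N, weight 2.5 N). Clear panel in an aluminium frame, 200 mm wide, 10 mm thick; closed it spans 18 to 125 mm above the bench and blocks the tote.
- sash_grip (a point): Centre of the gripping part of the sash's black pull, an upright plate in the sash plane that stands above the top of the sash: 12 mm thick (along the cabinet's x), 64 mm wide (along its y), top 19 mm above this point, sash's top edge 35 mm below it. 160 mm above the bench when closed; moves up with the sash.
- tray (a joint): Distance in m by which the steel shelf inside the cabinet has been drawn out along the cabinet's -x: 0 in (start), 0.17 fully out. Friction 3 N, stays where it is left. Its top surface is 15 mm above the bench, 176 mm wide, with 6 mm lips along its two sides.
- tray_grip (a point): Centre of the gripping part of the shelf's black pull, an upright plate ahead of the sash (78 mm in front of the sash plane when the shelf is in): 12 mm thick (along the cabinet's y), 34 mm long (along its x), top 20 mm above this point, bottom 42 mm below it. 57 mm above the bench; moves with the shelf.
- tote_grip (a point): Centre of the tote's black grip bar, 74 mm above its underside; bar 72 mm long (its x), 18 mm wide (its y), 24 mm high. Tote: grey plastic, 76 x 152 mm, 86 mm high, 0.22 kg empty; a well either side (y) of a central web that carries the bar; rims 18 mm high. Loose on the shelf, axes within 5 degrees of the cabinet's, centre 62 mm behind the sash plane (108 mm in front with the shelf out).
- tote: The same tote, origin at the centre of its underside, z up.
- left_well (a point): Centre of the floor of the tote's +y well (68 x 68 mm, floor 4 mm above the underside).
- right_well (a point): Centre of the floor of the tote's -y well.
- o_ring_tin: Round white tin 57 mm across, 26 mm high, loose in the tote's +y well; origin at the centre of its underside. 0.06 kg.
- valve_wheel: Round dark hand wheel 55 mm across, 34 mm high, loose in the tote's -y well; origin at the centre of its underside. 0.06 kg.
- tape_roll: Bystander: roll of tape, 78 mm across, 18 mm high, lying on the rear half of the cabinet's roof; origin at the centre of its underside.
- adapter_steel: Bystander: steel pipe adapter, 31 mm across, 50 mm high, standing beside the shelf's path on the side away from the robot; origin at the centre of its underside.
- spanner_13: Bystander: spanner 176 mm long, 6 mm thick, lying to the right; origin at the centre of its underside.
- test_gauge: Bystander: pressure gauge 92 x 62 x 28 mm lying on its back to the right; origin at the centre of its underside.

How it is judged (in metres and radians):
On the way, in this order (a step that is already met when the one before it is completed fails the run):
1. the sash is raised to the top (value of joint sash above 0.115 m), for 0.2 s.
2. the shelf is drawn fully out with the tote on it (value of joint tray above 0.155 m and value of joint sash above 0.11 m and height (world z) of tote below 0.03 m), for 0.2 s.
At the end, for the whole second after the job is handed in: Tote held by the fingers, underside 100-210 mm above the shelf, within 0.12 rad of level, at rest (under 0.03 m/s, 0.2 rad/s), not touching the cabinet; tin and hand wheel within 20 mm of their well floor centres; sash at least 0.11 m up, shelf at least 0.145 m out (height (world z) of tote between 0.115 and 0.225 m and angle between tote's own z axis and vertical below 0.12 rad and linear speed of tote below 0.03 m/s and angular speed of tote below 0.2 rad/s and contact force between tote and the fingers above 1 N and contact force between tote and cabinet below 0.1 N and distance between o_ring_tin and left_well below 0.02 m and distance between valve_wheel and right_well below 0.02 m and value of joint sash above 0.11 m and value of joint tray above 0.145 m); the arm keeps its last pose, push and grip.
It fails at once if the tote is tipped more than 0.35 rad (angle between tote's own z axis and vertical above 0.35 rad).
It fails at once if the tin or the hand wheel comes out of its well (distance between o_ring_tin and left_well above 0.04 m or distance between valve_wheel and right_well above 0.04 m).
It fails at once if a bystander is shifted by more than 30 mm (distance of any of tape_roll, adapter_steel, spanner_13, test_gauge from where it was at the start of the episode above 0.03 m).
It also fails if it takes over 67 s, if anything falls off the work surface, if the arm or the gripper's body presses on something with over 40 N, if the wrist force passes 120 N, or if a joint passes its speed limit or range.

ROBOT

A 6-joint arm with a two-finger parallel gripper is mounted at the origin on a cart in front of the work surface, level with it; the furniture and walls round the work are solid. World frame = base frame: x ahead of the robot, y to its left, z up, the work surface at z = 0. Lengths are in m, angles in degrees, forces in N, time in s.
With the tool pointing down it reaches from about 0.3 to 0.75 m from the base axis. Payload 8.5 kg.
Tool frame: the origin (TCP) lies on the centre line of the jaws, within the pads' length; the fingertips stand 17 mm ahead of it and the grasp point (between the pads) lies 2 mm behind it; z points along the fingers, y is the line along which they close (so a half turn about z gives the same grasp; the last joint's range is limited). The gripper opens to 85 mm and grips with 20 to 120 N. Pads are 22 mm wide; open, the fingers measure 114 mm over their backs; the gripper's body (76 mm by 85 mm) begins 54 mm behind the grasp point. The pads swing forward as they close: fully open they stand 13 mm farther back than shut.
Start: joints at [56.992, 21.807, 74.336, -0, 83.858, -12.336], TCP at [0.194, 0.515, 0.214] pointing down, gripper open.
Joint ranges: [-178.18, 178.18], [-50.72, 133.34], [12.68, 142.11], [-81.47, 261.47], [9.98, 163.14], [-165.26, 165.26]. Speed limits (degrees/s): [136.94, 136.94, 180, 180, 180, 180].

INTERFACE

Orientations are given as a 3x3 rotation matrix whose columns are the frame's x, y, z axes.
In Python, from rig import env gives the robot as it stands.
- The arm moves only by the shell command python3 -m handwheel 'ROWS' [OPENING] [FORCE]. ROWS is JSON, a list that holds one entry, the list of rows, each a list of 4 numbers: the shift along the tool's x, y, z in m, then the turn about the tool's z in rad. In form: [[[x, y, z, roll], ...]]. A call has 1 to 5 rows; each row shifts and turns the commanded pose from where the row before left it, along the tool's axes as they then stand; what a row does not reach is not made up. A row lasts 1/12 s, in which the tool goes at most 41.7 mm and 7.16 degrees, less where a joint would pass 70% of its speed; a pose out of reach is approached as far as the arm can. A call is refused whole if a number of a shift passes 0.0417 or a number of a turn 0.125, either way. A call with a gripper value outside its range is refused whole. OPENING is the opening in per cent of the stroke, from 0 (shut) to 100 (fully open), set as the call begins (- or left out, the last holds). The fingers move at their own pace and stop on an object; FORCE is the grip in N (left out, the last holds). Time passes only in rows, so rows that do not move let the fingers close. It gives the time, the measured TCP pose, the force and the opening at its end, in the units of the state.
- env.observe(): the state, without advancing time (a new reading comes with each control period).
- env.get_image(name): name is "scene" or "top" or "wrist"; returns (picture, depth): 400x640x3 uint8, red, green, blue; 400x640 float32, m along the optical axis (not along the pixel's ray), 0 where there is no reading.
- env.camera_params(name): a dict with "K" (3x3 intrinsics, pixels), "rvec" (rotation vector, rad) and "tvec" (3), from world to camera coordinates, as OpenCV has them. Camera axes: x right, y down, z forward; pixel columns grow to the right and rows downward; lengths in m; the calibration is good to about 2 mm. The wrist camera is an equidistant fisheye: a pixel r from the principal point sees the ray r / f radians off the axis. A picture is of the moment at which its call begins: read the wrist's pose just before it. camera_params takes no time and is no camera call; for the wrist camera it gives the pose at the moment of the call.
- env.close_job(): hands the job in, once; it reports no verdict.
The state is a dict: "time_s": time; "q": joint angles; "qvel": joint speeds; "joint_efforts": joint torques, N m; "position": TCP position; "tool_rot": TCP orientation; "ft_force": force on the tool from outside, world axes, zero at the start; "wrist_torque": the same for the moment, N m; "grip_width": finger opening in m.
Only numpy, scipy, OpenCV 4.12 (cv2) and the standard library are available. Lean on these libraries where they do the work, as an engineer would, in place of code of your own. Each camera call takes 0.05 s, during which the arm holds its last target. There are 200 camera calls.

## Working session

There is one attempt and no reset: what is moved stays moved. The work goes in short steps, Python scripts to look and compute and a shell command to move; the robot and the scene stay as the last step left them, time stands still between calls to the robot, and variables do not carry over. Pictures are saved under pics/ and viewed, on a budget of 10 in all, crops included, one or two more only if the job needs it, and the job is handed in when it is done.

```bash
mkdir -p pics; ls; cat > h.py <<'E'
import numpy as np, cv2
from rig import env
def cam(n):
    c=env.camera_params(n);K=np.array(c["K"],float).reshape(3,3);R=cv2.Rodrigues(np.array(c["rvec"],float))[0];return K,R,np.array(c["tvec"],float).ravel()
def cloud(n,d):
    K,R,t=cam(n);v,u=np.mgrid[:d.shape[0],:d.shape[1]]
    P=np.stack([(u-K[0,2])/K[0,0]*d,(v-K[1,2])/K[1,1]*d,d],-1)
    return (P-t)@R
def onplane(n,u,v,z):
    K,R,t=cam(n);r=R.T@np.linalg.solve(K,[u,v,1]);c=-R.T@t
    return c+r*(z-c[2])/r[2]
def save(name,im): cv2.imwrite("pics/"+name,im[...,::-1])
E
python3 - <<'E'
from h import *
s=env.observe();print(s["time_s"],s["position"],s["tool_rot"],s["grip_width"])
for n in("scene","top"):
    im,d=env.get_image(n);save(n+"0.png",im);np.save(n+"0.npy",d);print(n,cam(n))
E
```

```text
pics
0.0 [0.19397548 0.51429366 0.21339814] [[-9.35626583e-01  3.52990377e-01 -8.31630561e-04]
 [ 3.52991208e-01  9.35625753e-01 -1.28753448e-03]
 [ 3.23607688e-04 -1.49820976e-03 -9.99998825e-01]] 0.08566711807072712
scene (array([[380.87395335,   0.        , 323.3508133 ],
       [  0.        , 380.87395335, 198.90316371],
       [  0.        ,   0.        ,   1.        ]]), array([[ 8.57177872e-01, -5.15020400e-01,  2.87532751e-04],
       [-3.33695477e-01, -5.55813525e-01, -7.61392576e-01],
       [ 3.92292524e-01,  6.52552920e-01, -6.48291032e-01]]), array([-0.50188056,  0.285939  ,  0.77145644]))
top (array([[471.55740239,   0.        , 324.340685  ],
       [  0.        , 471.55740239, 193.00469064],
       [  0.        ,   0.        ,   1.        ]]), array([[ 1.29595226e-02, -9.99915976e-01, -3.03097885e-04],
       [-9.91411827e-01, -1.28098527e-02, -1.30147979e-01],
       [ 1.30133161e-01,  1.98715051e-03, -9.91494534e-01]]), array([-0.00238682,  0.61281474,  1.24192555]))
```

View pics/scene0.png

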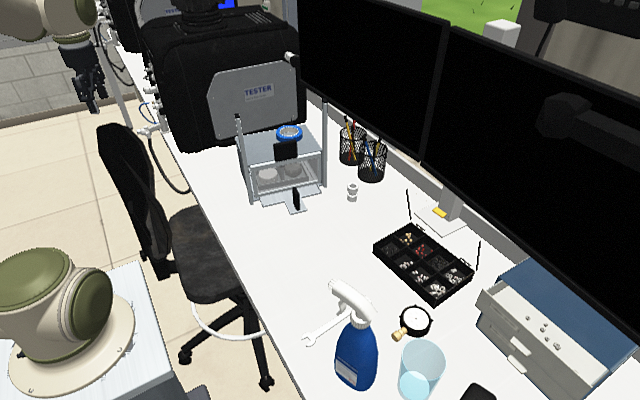

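View pics/top0.png

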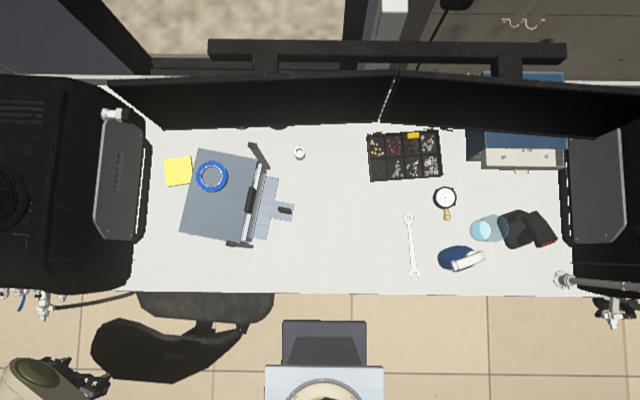

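The top view shows the cabinet at left: sash pull near (250,200), shelf pull near (286,211), posts near (258,157) and (240,243), and the adapter at (300,152). I'll enlarge this area.

```bash
python3 - <<'E'
from h import *
im=cv2.imread("pics/top0.png")[130:260,170:320];cv2.imwrite("pics/topc.png",cv2.resize(im,None,fx=5,fy=5,interpolation=cv2.INTER_CUBIC))
d=np.load("top0.npy");P=cloud("top",d);g=cv2.imread("pics/top0.png").max(2)
def rep(n,m):
    q=P[m];print(n,len(q),q.mean(0).round(4));
    if len(q)>5:
        r=cv2.minAreaRect(q[:,:2].astype(np.float32)*1000);print(r,q[:,2].min(),q[:,2].max())
v,u=np.mgrid[:400,:640]
box=(u>170)&(u<320)&(v>130)&(v<260)
rep("high posts",box&(P[...,2]>.265))
rep("sash pull",box&(P[...,2]>.165)&(P[...,2]<.21)&(u>235)&(v>175)&(v<225)&(g<90))
rep("tray pull",box&(P[...,2]>.068)&(P[...,2]<.09)&(u>270)&(v>190)&(v<230))
rep("adapter",box&(P[...,2]>.04)&(u>290)&(v<165))
rep("roof",box&(P[...,2]>.12)&(P[...,2]<.13))
rep("tray",box&(P[...,2]>.01)&(P[...,2]<.03))
print(P[195:205:2,244:258:2,2].round(3))
E
```

```text
high posts 183 [0.5218 0.1124 0.7025]
((558.9163818359375, 91.91566467285156), (216.10325622558594, 235.60525512695312), 79.47757720947266) 0.2650478006081323 1.3111182743875063
sash pull 145 [0.5761 0.1874 0.1787]
((576.4854736328125, 188.51608276367188), (12.65934944152832, 62.299888610839844), 80.15829467773438) 0.16551057861444446 0.18671590461098753
tray pull 56 [0.5622 0.1117 0.0764]
((562.1988525390625, 111.02790832519531), (32.72331619262695, 11.414901733398438), 79.05844116210938) 0.06874666525543767 0.08190645492658355
adapter 71 [0.7234 0.076  0.0495]
((723.4158935546875, 76.13387298583984), (29.76394271850586, 27.536571502685547), 1.992668628692627) 0.04024451867680105 0.05582807401946633
roof 4828 [0.5863 0.2703 0.1251]
((590.02392578125, 266.1886901855469), (175.9154052734375, 231.28501892089844), 79.4485092163086) 0.12001532757183407 0.12999297565799536
tray 1787 [0.6024 0.231  0.0157]
((591.641845703125, 243.56707763671875), (263.8738098144531, 373.7197570800781), 3.4437313079833984) 0.010000498982343052 0.029998124778272964
[[0.123 0.13  0.181 0.18  0.173 0.146 0.116]
 [0.124 0.122 0.179 0.18  0.172 0.146 0.094]
 [0.123 0.126 0.181 0.182 0.166 0.135 0.089]
 [0.125 0.18  0.183 0.181 0.158 0.129 0.078]
 [0.125 0.181 0.18  0.179 0.154 0.116 0.081]]
```

View pics/topc.png

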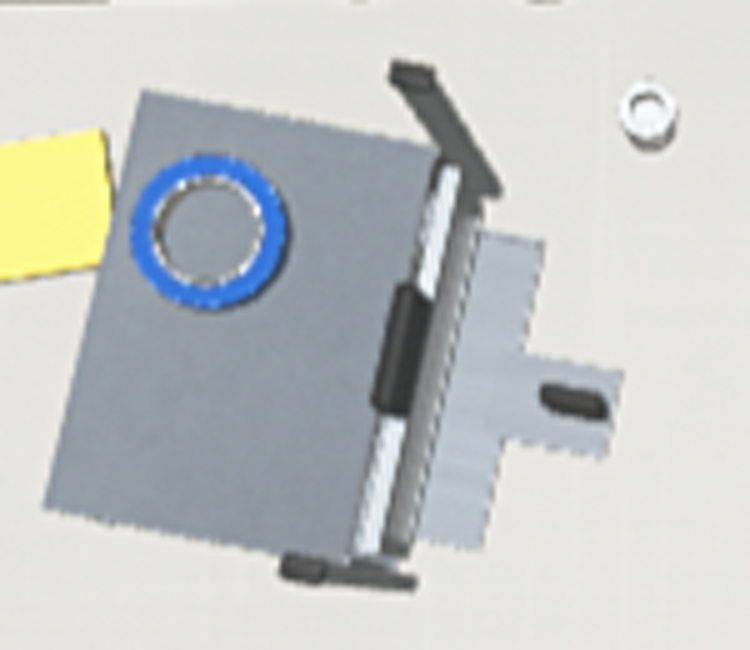

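```bash
python3 -m handwheel '[[[0,0,-0.03,-0.089],[0,0,-0.033,-0.089],[0,0,-0.033,0],[0,0,-0.03,0],[0,0,0,0]]]' 45 40
python3 -m handwheel '[[[-0.03,-0.017,0,0],[-0.03,-0.017,0,0],[-0.03,-0.017,0,0],[-0.03,-0.017,0,0],[-0.03,-0.017,0,0]]]'
python3 -m handwheel '[[[-0.03,-0.017,0,0],[-0.03,-0.017,0,0],[-0.03,-0.017,0,0],[-0.03,-0.017,0,0],[0,0,0,0]]]'
python3 - <<'E'
from h import *
P=cloud("top",np.load("top0.npy"));print(onplane("top",212.4,176.4,.143))
o=np.array([.5765,.188]);ex=np.array([.185,.983])
t=onplane("top",212.4,176.4,.143)[:2]-o;print("tape local x",t@ex)
s=env.observe();print(s["position"],s["tool_rot"])
E
```

```text
time_s: 0.52
position: [0.1947, 0.5155, 0.3458]
tool_rot: [[-0.983, 0.182, 0.006], [0.182, 0.983, 0.008], [-0.004, 0.009, -1.0]]
ft_force: [0.1, 1.1, 0.3]
grip_width: 0.0382
time_s: 0.93
position: [0.327, 0.4024, 0.3394]
tool_rot: [[-0.983, 0.181, -0.001], [0.181, 0.983, -0.001], [0.001, -0.001, -1.0]]
ft_force: [0.1, 1.4, -0.7]
grip_width: 0.0383
time_s: 1.35
position: [0.4355, 0.3115, 0.3384]
tool_rot: [[-0.982, 0.187, -0.001], [0.187, 0.982, -0.002], [0.001, -0.002, -1.0]]
ft_force: [-0.5, 0.1, -1.0]
grip_width: 0.0387
[0.63768647 0.28684981 0.143     ]
tape local x 0.10848885741075169
[0.4355026  0.31153474 0.33835617] [[-9.82337175e-01  1.87114157e-01 -1.40212233e-03]
 [ 1.87116816e-01  9.82335436e-01 -2.09500894e-03]
 [ 9.85348618e-04 -2.32036583e-03 -9.99996822e-01]]
```

```bash
python3 -m handwheel '[[[-0.032,-0.019,0,0],[-0.032,-0.019,0,0],[-0.032,-0.019,0,0],[-0.032,-0.019,0,0],[-0.032,-0.019,0,0]]]'
python3 -m handwheel '[[[-0.0015,0,0.02,0],[0,0,0.03,0],[0,0,0.03,0],[0,0,0.03,0],[0,0,0,0]]]'
python3 - <<'E'
from h import *
im,d=env.get_image("wrist");save("w1.png",im)
E
```

```text
time_s: 1.77
position: [0.5728, 0.1914, 0.3393]
tool_rot: [[-0.983, 0.182, -0.001], [0.182, 0.983, -0.0], [0.001, -0.0, -1.0]]
ft_force: [1.0, -0.2, 0.3]
grip_width: 0.0387
time_s: 2.18
position: [0.5708, 0.192, 0.2235]
tool_rot: [[-0.983, 0.182, -0.012], [0.182, 0.983, -0.001], [0.012, -0.004, -1.0]]
ft_force: [0.2, 0.4, -1.3]
grip_width: 0.0385
```

View pics/w1.png

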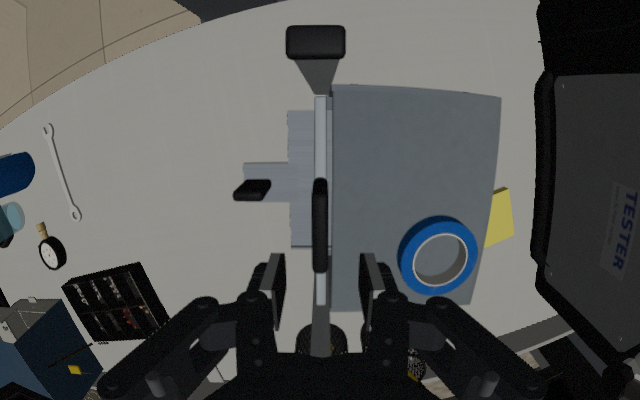

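Wrist view: the sash pull, at (320,180–272), is centred between the fingers, (272–372). The tape at (440,255) is well clear of the right finger. I'll descend and grip.

```bash
python3 -m handwheel '[[[-0.004,-0.003,0.02,0],[0,0,0.02,0],[0,0,0.02,0],[0,0,0,0],[0,0,0,0]]]'
python3 -m handwheel '[[[0,0,0,0],[0,0,0,0],[0,0,0,0],[0,0,0,0],[0,0,0,0]]]' 0 60
```

```text
time_s: 2.65
position: [0.5773, 0.1888, 0.1715]
tool_rot: [[-0.983, 0.182, 0.001], [0.182, 0.983, 0.0], [-0.001, 0.0, -1.0]]
ft_force: [-0.7, 0.0, 1.2]
grip_width: 0.0382
time_s: 3.07
position: [0.5769, 0.1886, 0.1706]
tool_rot: [[-0.983, 0.182, 0.001], [0.182, 0.983, 0.0], [-0.001, 0.0, -1.0]]
ft_force: [-0.1, -0.4, 0.2]
grip_width: -0.0004
```

```bash
python3 - <<'E'
from h import *
a,d=env.get_image("wrist");b,e=env.get_image("top")
save("w2.png",np.hstack([cv2.resize(a[120:400,160:480],(400,350)),cv2.resize(b[130:260,170:320],(400,350))]))
print(env.observe()["grip_width"])
E
```

```text
9.689507260341384e-05
```

View pics/w2.png

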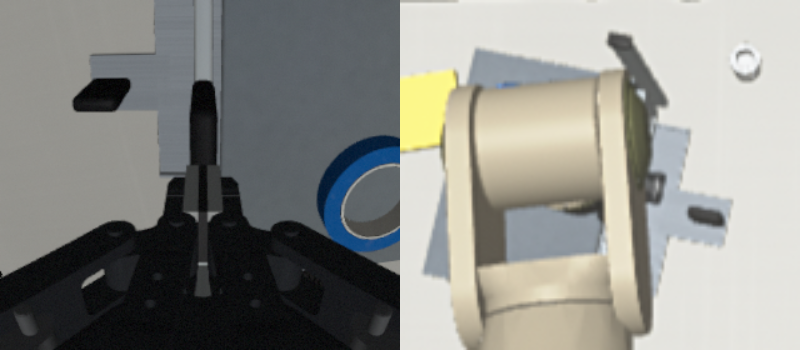

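```bash
cat >> h.py <<'E'
def wcloud(d):
    K,R,t=cam("wrist");v,u=np.mgrid[:d.shape[0],:d.shape[1]]
    x=(u-K[0,2])/K[0,0];y=(v-K[1,2])/K[1,1];r=np.hypot(x,y)+1e-9
    s=np.tan(r)/r
    return (np.stack([x*s*d,y*s*d,d],-1)-t)@R
E
python3 - <<'E'
from h import *
K,R,t=cam("wrist");print(K[0,0],(-R.T@t).round(3),R[2].round(3))
a,d=env.get_image("wrist");P=wcloud(d)
for v in range(180,300,6): print(v,[P[v,u].round(3).tolist() for u in (316,322,328)])
print("tray pull",P[196,245].round(3))
b,e=env.get_image("scene");save("s2.png",cv2.resize(b[80:240,200:400],(800,640))[:600]);Q=cloud("scene",e)
m=(b.max(2)<60)&(Q[...,2]>.13)&(Q[...,2]<.185)&(np.abs(Q[...,0]-.577)<.06)&(np.abs(Q[...,1]-.188)<.04)
q=Q[m];print(len(q),q.min(0),q.max(0),q.mean(0))
E
```

```text
309.70691628693146 [0.496 0.204 0.331] [ 0.313 -0.057 -0.948]
180 [[0.544, 0.191, 0.127], [0.544, 0.195, 0.128], [0.545, 0.199, 0.127]]
186 [[0.547, 0.191, 0.132], [0.547, 0.195, 0.135], [0.549, 0.198, 0.13]]
192 [[0.547, 0.191, 0.146], [0.547, 0.195, 0.15], [0.548, 0.198, 0.147]]
198 [[0.547, 0.191, 0.159], [0.547, 0.195, 0.161], [0.548, 0.198, 0.159]]
204 [[0.547, 0.191, 0.171], [0.547, 0.195, 0.172], [0.548, 0.198, 0.171]]
210 [[0.547, 0.191, 0.179], [0.548, 0.194, 0.179], [0.549, 0.198, 0.179]]
216 [[0.55, 0.191, 0.181], [0.55, 0.194, 0.181], [0.551, 0.197, 0.18]]
222 [[0.553, 0.19, 0.181], [0.554, 0.193, 0.18], [0.555, 0.196, 0.18]]
228 [[0.557, 0.19, 0.18], [0.557, 0.193, 0.182], [0.558, 0.196, 0.18]]
234 [[0.56, 0.189, 0.18], [0.56, 0.192, 0.181], [0.561, 0.195, 0.181]]
240 [[0.563, 0.188, 0.181], [0.564, 0.192, 0.181], [0.564, 0.195, 0.182]]
246 [[0.567, 0.188, 0.181], [0.568, 0.191, 0.18], [0.568, 0.194, 0.18]]
252 [[0.565, 0.188, 0.193], [0.565, 0.191, 0.192], [0.565, 0.194, 0.193]]
258 [[0.565, 0.188, 0.199], [0.566, 0.191, 0.198], [0.565, 0.194, 0.199]]
264 [[0.565, 0.189, 0.205], [0.565, 0.191, 0.205], [0.566, 0.194, 0.204]]
270 [[0.565, 0.189, 0.21], [0.564, 0.191, 0.211], [0.566, 0.194, 0.21]]
276 [[0.564, 0.189, 0.216], [0.565, 0.191, 0.215], [0.565, 0.194, 0.216]]
282 [[0.565, 0.189, 0.22], [0.565, 0.191, 0.221], [0.566, 0.194, 0.22]]
288 [[0.565, 0.189, 0.224], [0.565, 0.191, 0.224], [0.566, 0.194, 0.225]]
294 [[0.567, 0.188, 0.225], [0.567, 0.191, 0.226], [0.564, 0.194, 0.231]]
tray pull [0.56  0.122 0.07 ]
406 [0.54689128 0.175145   0.13012975] [0.60771789 0.19482686 0.18493767] [0.57670095 0.18333538 0.15938927]
```

View pics/s2.png

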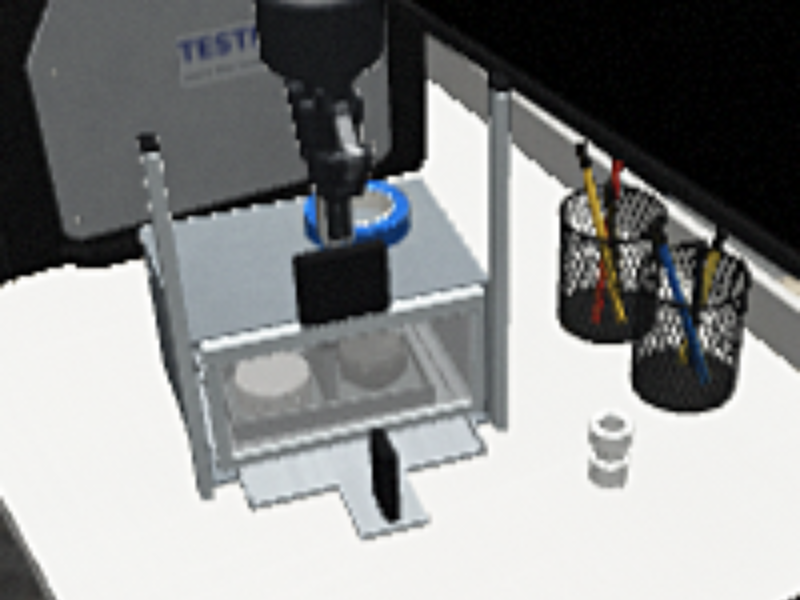

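```bash
python3 - <<'E'
from h import *
s=env.observe();print(s["position"],s["q"],s["ft_force"],s["grip_width"])
b,e=env.get_image("scene");Q=cloud("scene",e)
for v in range(112,160,3): print(v,[ (Q[v,u].round(3).tolist(),int(b[v,u].max())) for u in (281,284,287)])
E
```

```text
[0.57677155 0.1885889  0.17009476] [ 6.94145917e+00  2.93688664e+01  6.90546766e+01  1.57316731e-04
  8.15767674e+01 -7.25839820e+01] [-0.29739892  0.07750534 -0.15747776] -0.00010408551038115694
112 [([0.561, 0.155, 0.288], 22), ([0.566, 0.149, 0.289], 111), ([0.57, 0.14, 0.292], 172)]
115 [([0.564, 0.164, 0.275], 24), ([0.565, 0.148, 0.282], 45), ([0.568, 0.137, 0.287], 173)]
118 [([0.569, 0.176, 0.26], 48), ([0.558, 0.133, 0.283], 106), ([0.564, 0.131, 0.282], 148)]
121 [([0.569, 0.176, 0.252], 20), ([0.555, 0.128, 0.278], 32), ([0.563, 0.128, 0.276], 53)]
124 [([0.559, 0.157, 0.255], 24), ([0.559, 0.138, 0.265], 22), ([0.567, 0.138, 0.262], 64)]
127 [([0.56, 0.159, 0.246], 19), ([0.567, 0.158, 0.244], 36), ([0.575, 0.157, 0.243], 33)]
130 [([0.56, 0.162, 0.236], 45), ([0.575, 0.176, 0.225], 21), ([0.584, 0.177, 0.221], 81)]
133 [([0.569, 0.183, 0.214], 60), ([0.574, 0.176, 0.216], 34), ([0.582, 0.176, 0.214], 71)]
136 [([0.569, 0.185, 0.205], 121), ([0.573, 0.175, 0.208], 32), ([0.582, 0.175, 0.205], 49)]
139 [([0.568, 0.183, 0.197], 124), ([0.573, 0.176, 0.199], 20), ([0.583, 0.181, 0.193], 59)]
142 [([0.57, 0.19, 0.184], 39), ([0.577, 0.187, 0.183], 30), ([0.585, 0.185, 0.181], 29)]
145 [([0.567, 0.184, 0.178], 17), ([0.575, 0.184, 0.175], 14), ([0.582, 0.179, 0.176], 19)]
148 [([0.566, 0.185, 0.169], 16), ([0.574, 0.184, 0.167], 19), ([0.582, 0.182, 0.165], 18)]
151 [([0.565, 0.185, 0.16], 18), ([0.573, 0.183, 0.158], 17), ([0.581, 0.181, 0.157], 18)]
154 [([0.565, 0.186, 0.15], 17), ([0.573, 0.183, 0.149], 17), ([0.581, 0.183, 0.146], 18)]
157 [([0.564, 0.186, 0.14], 17), ([0.571, 0.181, 0.141], 15), ([0.581, 0.183, 0.136], 15)]
```

Both cameras put the shut fingertips at z ≈ 0.187, just above the pull's top at 0.181. The reported TCP z is 0.170, so the tips stand about 17 mm behind the reported TCP, not 17 mm ahead of it. Laterally the alignment is good. I'll go by the cameras: open, lower another 0.04 and watch the forces.

```bash
python3 -m handwheel '[[[0,0,-0.02,0],[0,0,0,0],[0,0,0,0],[0,0,0,0]]]' 45
python3 -m handwheel '[[[0,0,0.02,0],[0,0,0.015,0],[0,0,0.013,0],[0,0,0.012,0],[0,0,0,0]]]'
python3 -m handwheel '[[[0,0,0,0],[0,0,0,0],[0,0,0,0],[0,0,0,0],[0,0,0,0]]]' 0 60
```

```text
time_s: 3.65
position: [0.5765, 0.1886, 0.1894]
tool_rot: [[-0.983, 0.182, -0.001], [0.182, 0.983, -0.0], [0.001, -0.0, -1.0]]
ft_force: [0.4, -0.6, -0.5]
grip_width: 0.0381
time_s: 4.07
position: [0.5752, 0.1884, 0.1267]
tool_rot: [[-0.983, 0.182, -0.006], [0.182, 0.983, -0.001], [0.006, -0.002, -1.0]]
ft_force: [-0.3, -0.2, -0.4]
grip_width: 0.0384
time_s: 4.48
position: [0.5771, 0.1889, 0.1307]
tool_rot: [[-0.983, 0.182, 0.001], [0.182, 0.983, 0.0], [-0.001, 0.001, -1.0]]
ft_force: [1.2, 2.3, 1.4]
grip_width: 0.0114
```

```bash
python3 -m handwheel '[[[0,0,-0.006,0],[0,0,-0.012,0],[0,0,-0.012,0],[0,0,-0.012,0],[0,0,-0.012,0]]]' 0 80
python3 -m handwheel '[[[0,0,-0.012,0],[0,0,-0.012,0],[0,0,-0.012,0],[0,0,-0.012,0],[0,0,-0.012,0]]]'
python3 -m handwheel '[[[0,0,-0.009,0],[0,0,-0.004,0],[0,0,0,0],[0,0,0,0],[0,0,0,0]]]'
python3 - <<'E'
from h import *
b,e=env.get_image("scene");save("s3.png",cv2.resize(b[80:240,200:400],(800,640))[:600])
E
```

```text
time_s: 4.9
position: [0.577, 0.1888, 0.1835]
tool_rot: [[-0.983, 0.182, -0.0], [0.182, 0.983, 0.0], [0.001, 0.0, -1.0]]
ft_force: [5.0, 3.6, -10.2]
grip_width: 0.0111
time_s: 5.32
position: [0.577, 0.1888, 0.2434]
tool_rot: [[-0.983, 0.182, -0.001], [0.182, 0.983, 0.0], [0.001, 0.0, -1.0]]
ft_force: [5.1, 2.9, -10.2]
grip_width: 0.0111
time_s: 5.73
position: [0.5771, 0.1888, 0.2577]
tool_rot: [[-0.983, 0.182, 0.002], [0.182, 0.983, 0.001], [-0.002, 0.001, -1.0]]
ft_force: [4.0, 4.6, 2.8]
grip_width: 0.0109
```

View pics/s3.png

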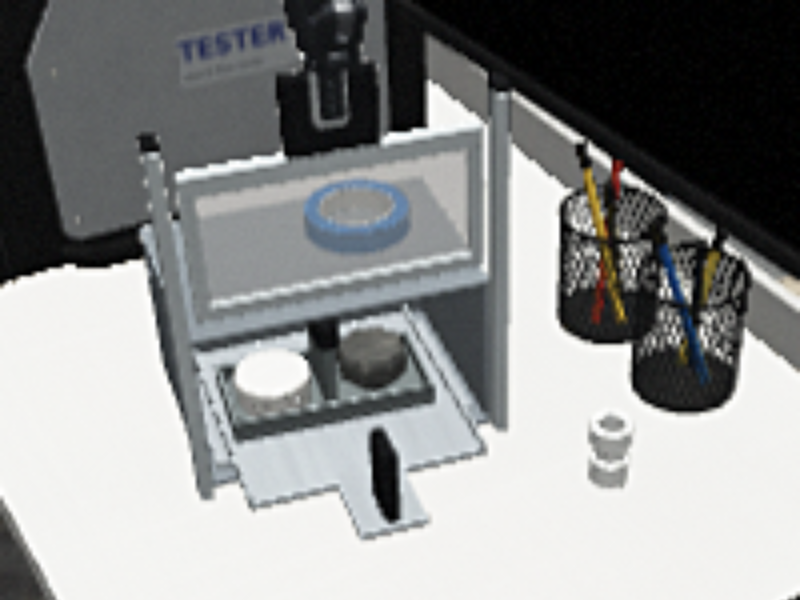

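The sash is up about 0.129 m: its frame is at the post tops, and the tote with tin and wheel is visible below. I'll release, go up, move in front of the sash over the shelf pull, and turn 90°.

```bash
python3 -m handwheel '[[[0,0,0,0],[0,0,0,0],[0,0,0,0],[0,0,-0.02,0],[0,0,-0.03,0]]]' 45
python3 -m handwheel '[[[0,0,-0.03,0],[0,0,-0.01,0],[0,-0.026,0,0],[0,-0.027,0,0],[0,-0.026,0,0]]]'
python3 -m handwheel '[[[0,0,0,0.12],[0,0,0,0.12],[0,0,0,0.12],[0,0,0,0.12],[0,0,0,0.12]]]'
python3 -m handwheel '[[[0,0,0,0.12],[0,0,0,0.12],[0,0,0,0.12],[0,0,0,0.12],[0,0,0,0.12]]]'
python3 -m handwheel '[[[0,0,0,0.12],[0,0,0,0.12],[0,0,0,0.12],[0,0,0,0.011],[0,0,0,0]]]'
python3 -m handwheel '[[[0,0,0,0]]]'
```

```text
time_s: 6.2
position: [0.5757, 0.1881, 0.3048]
tool_rot: [[-0.983, 0.182, -0.007], [0.182, 0.983, -0.001], [0.007, -0.002, -1.0]]
ft_force: [1.0, -0.4, 1.5]
grip_width: 0.0384
time_s: 6.62
position: [0.5619, 0.1099, 0.3469]
tool_rot: [[-0.983, 0.181, -0.001], [0.181, 0.983, -0.0], [0.001, -0.001, -1.0]]
ft_force: [0.0, -0.1, -0.0]
grip_width: 0.0386
time_s: 7.03
position: [0.5622, 0.1106, 0.3469]
tool_rot: [[-0.704, 0.71, -0.001], [0.71, 0.704, -0.0], [0.0, -0.001, -1.0]]
ft_force: [0.1, -0.4, -0.7]
grip_width: 0.0384
time_s: 7.45
position: [0.5622, 0.1106, 0.3469]
tool_rot: [[-0.181, 0.984, -0.001], [0.984, 0.181, -0.0], [-0.0, -0.001, -1.0]]
ft_force: [0.4, -1.1, -0.2]
grip_width: 0.0384
time_s: 7.87
position: [0.5623, 0.1107, 0.3469]
tool_rot: [[0.18, 0.984, -0.001], [0.984, -0.18, -0.0], [-0.0, -0.0, -1.0]]
ft_force: [-0.5, 0.3, 0.1]
grip_width: 0.0388
time_s: 7.95
position: [0.5623, 0.1108, 0.347]
tool_rot: [[0.179, 0.984, -0.0], [0.984, -0.179, -0.0], [-0.0, -0.0, -1.0]]
ft_force: [0.6, 0.5, 1.1]
grip_width: 0.0385
```

```bash
python3 - <<'E'
from h import *
s=env.observe();print(s["q"].round(1) if hasattr(s["q"],"round") else s["q"])
p=np.array(s["position"]);T=np.array(s["tool_rot"])
K,R,t=cam("wrist");print("cam in tool",(( -R.T@t)-p)@T, "axis",R[2]@T)
for n in("scene","top"):
    b,e=env.get_image(n);Q=(cloud(n,e)-p)@T
    m=(np.abs(Q[...,0])<.2)&(np.abs(Q[...,1])<.08)&(Q[...,2]<0)&(Q[...,2]>-.34)&(e>0)
    q=Q[m]
    print(n)
    for z in np.arange(-.34,0,.02):
        k=q[(q[:,2]>=z)&(q[:,2]<z+.02)]
        if len(k): print(z.round(2),len(k),"x",k[:,0].min().round(3),k[:,0].max().round(3),"y",k[:,1].min().round(3),k[:,1].max().round(3))
    if n=="scene": save("s4.png",cv2.resize(b[20:180,200:400],(800,640))[:600])
E
```

```text
[ -0.7  21.4  53.6  -0.  105.    9.6]
cam in tool [ 0.08219741 -0.000863   -0.16032297] axis [-3.17325617e-01  1.08688027e-04  9.48316635e-01]
scene
-0.22 13 x -0.076 -0.072 y -0.079 -0.068
-0.2 462 x -0.04 0.006 y -0.037 0.032
-0.18 448 x -0.041 0.006 y -0.037 0.035
-0.16 316 x -0.04 0.009 y -0.037 0.036
-0.14 568 x -0.024 0.011 y -0.065 0.064
-0.12 521 x -0.023 0.01 y -0.066 0.066
-0.1 377 x -0.02 0.016 y -0.06 0.059
-0.08 286 x -0.016 0.011 y -0.052 0.052
-0.06 162 x -0.014 0.009 y -0.033 0.034
-0.04 108 x -0.013 0.011 y -0.032 0.033
top
-0.34 298 x -0.06 0.06 y -0.024 0.023
-0.32 4665 x -0.072 0.067 y -0.08 0.046
-0.3 1037 x -0.074 0.068 y -0.08 0.051
-0.28 179 x -0.074 0.049 y -0.08 0.052
-0.26 94 x -0.074 0.035 y -0.08 0.006
-0.24 150 x -0.074 0.036 y -0.08 -0.022
-0.22 58 x -0.067 0.031 y -0.08 -0.035
-0.2 12 x -0.022 -0.003 y -0.039 -0.032
-0.18 27 x -0.026 0.004 y -0.039 -0.029
-0.16 19 x -0.027 0.008 y -0.039 -0.028
-0.14 128 x -0.012 0.012 y -0.066 -0.035
-0.12 83 x -0.013 0.013 y -0.068 -0.047
-0.1 25 x -0.017 0.011 y -0.06 -0.027
-0.08 46 x -0.014 0.0 y -0.053 -0.029
-0.06 2 x -0.007 -0.007 y -0.037 -0.034
-0.04 5 x -0.011 -0.007 y -0.033 -0.022
```

View pics/s4.png

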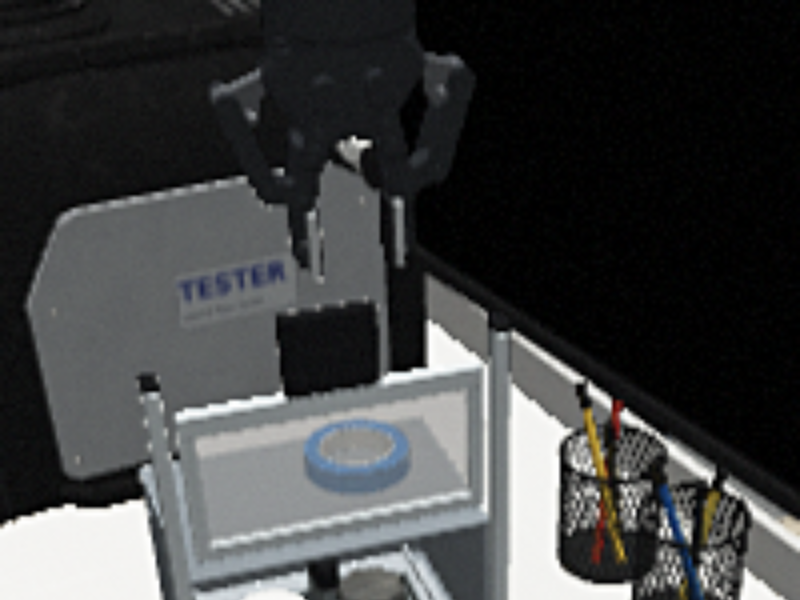

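No camera housing is visible on the tool, and the tips again measure about 20 mm behind the TCP. The last link comes within a few mm of the sash pull, so I'll take the shelf pull 10 mm forward of its centre and grip it high.

```bash
python3 -m handwheel '[[[-0.01,0,0.02,0],[0,0,0.03,0],[0,0,0.03,0],[0,0,0.03,0],[0,0,0.03,0]]]'
python3 -m handwheel '[[[0,0,0.03,0],[0,0,0.03,0],[0,0,0.03,0],[0,0,0.02,0],[0,0,0,0]]]'
python3 -m handwheel '[[[0,0,0.02,0],[0,0,0.02,0],[0,0,0.015,0],[0,0,0.009,0],[0,0,0,0]]]'
python3 -m handwheel '[[[0,0,0,0],[0,0,0,0],[0,0,0,0],[0,0,0,0],[0,0,0,0]]]' 0 60
```

```text
time_s: 8.47
position: [0.5603, 0.101, 0.2058]
tool_rot: [[0.18, 0.984, 0.0], [0.984, -0.18, -0.0], [0.0, 0.0, -1.0]]
ft_force: [0.9, -0.1, -1.0]
grip_width: 0.0386
time_s: 8.88
position: [0.5584, 0.101, 0.0931]
tool_rot: [[0.181, 0.984, -0.008], [0.984, -0.181, 0.0], [-0.001, -0.008, -1.0]]
ft_force: [-0.9, 0.9, 0.3]
grip_width: 0.0385
time_s: 9.3
position: [0.5604, 0.101, 0.0325]
tool_rot: [[0.181, 0.983, -0.001], [0.983, -0.181, -0.0], [-0.0, -0.001, -1.0]]
ft_force: [0.6, -0.0, 0.2]
grip_width: 0.0384
time_s: 9.72
position: [0.5629, 0.1008, 0.0347]
tool_rot: [[0.182, 0.983, 0.006], [0.983, -0.182, -0.0], [0.001, 0.006, -1.0]]
ft_force: [6.6, -1.4, -0.7]
grip_width: 0.0108
```

```bash
python3 -m handwheel '[[[-0.003,0,0,0],[-0.005,0,0,0],[-0.007,0,0,0],[-0.009,0,0,0],[-0.009,0,0,0]]]' 0 80
python3 -m handwheel '[[[-0.009,0,0,0],[-0.009,0,0,0],[-0.009,0,0,0],[-0.009,0,0,0],[-0.009,0,0,0]]]'
python3 -m handwheel '[[[-0.009,0,0,0],[-0.009,0,0,0],[-0.009,0,0,0],[-0.009,0,0,0],[-0.009,0,0,0]]]'
python3 -m handwheel '[[[-0.009,0,0,0],[-0.009,0,0,0],[-0.009,0,0,0],[-0.007,0,0,0],[-0.005,0,0,0]]]'
python3 -m handwheel '[[[-0.004,0,0,0],[-0.003,0,0,0],[0,0,0,0],[0,0,0,0],[0,0,0,0]]]'
python3 - <<'E'
from h import *
b,e=env.get_image("top");save("t5.png",cv2.resize(b[130:270,190:350],(800,700))[:600])
np.save("t5.npy",e)
E
```

```text
time_s: 10.13
position: [0.5569, 0.0686, 0.0348]
tool_rot: [[0.182, 0.983, 0.006], [0.983, -0.182, 0.0], [0.002, 0.006, -1.0]]
ft_force: [7.9, 2.9, -1.7]
grip_width: 0.0104
time_s: 10.55
position: [0.5487, 0.024, 0.0348]
tool_rot: [[0.182, 0.983, 0.006], [0.983, -0.182, -0.0], [0.001, 0.006, -1.0]]
ft_force: [7.8, 2.3, -1.0]
grip_width: 0.0102
time_s: 10.97
position: [0.5406, -0.0203, 0.0348]
tool_rot: [[0.182, 0.983, 0.006], [0.983, -0.182, -0.001], [0.001, 0.006, -1.0]]
ft_force: [8.0, 2.0, -1.0]
grip_width: 0.0106
time_s: 11.38
position: [0.5335, -0.0591, 0.0348]
tool_rot: [[0.182, 0.983, 0.006], [0.983, -0.182, -0.001], [0.0, 0.006, -1.0]]
ft_force: [8.5, 2.1, -0.5]
grip_width: 0.0102
time_s: 11.8
position: [0.5321, -0.0662, 0.0348]
tool_rot: [[0.182, 0.983, 0.006], [0.983, -0.182, -0.002], [-0.001, 0.006, -1.0]]
ft_force: [6.0, -2.4, 0.6]
grip_width: 0.0103
```

View pics/t5.png

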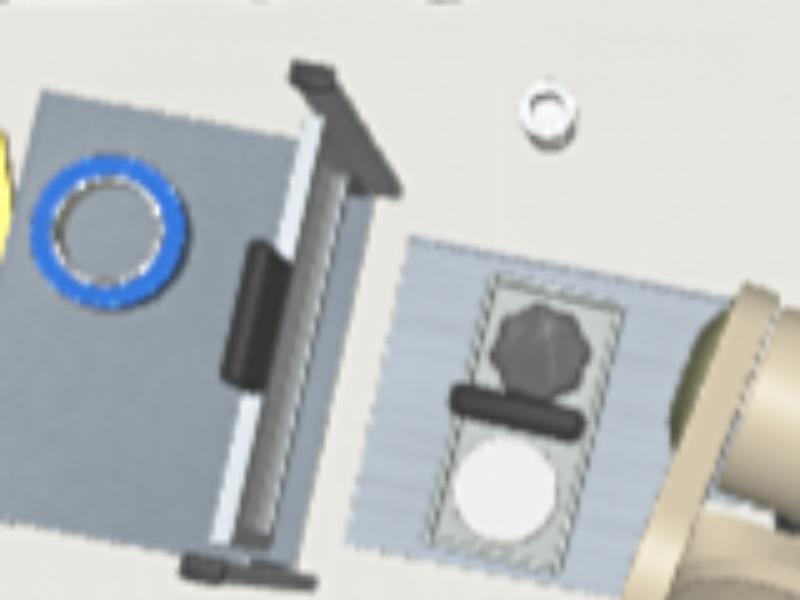

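The shelf is out by 0.170 m, with the tin and wheel in place and the bar running from about (455,398) to (580,426) in the crop. I'll measure the bar and release the shelf pull.

```bash
python3 -m handwheel '[[[0,0,0,0],[0,0,0,0],[0,0,0,0],[0,0,-0.02,0],[0,0,-0.03,0]]]' 45
python3 -m handwheel '[[[0,0,-0.03,0],[0,0,-0.03,0],[0,0,-0.03,0],[0,0,-0.03,0],[0,0,0,0]]]' 60
python3 - <<'E'
from h import *
b,e=env.get_image("top");Q=cloud("top",e);v,u=np.mgrid[:400,:640]
m=(u>275)&(u<312)&(v>200)&(v<225)&(b.max(2)<90)&(Q[...,2]>.088)&(Q[...,2]<.115)
q=Q[m];print(len(q),q.mean(0),np.percentile(q[:,2],90));print(cv2.minAreaRect(q[:,:2].astype(np.float32)*1000))
c,ev,V=cv2.PCACompute2(q[:,:2],None);print(c,ev[0] if 0 else ev,)
m=(u>225)&(u<262)&(v>170)&(v<215)&(b.max(2)<90)&(Q[...,2]>.26)
print("sash pull top",np.percentile(Q[m][:,2],[5,50,90]))
print("bar ends",onplane("top",190+450/5,130+399/5,.098),onplane("top",190+584/5,130+424/5,.098))
s=env.observe();print(s["position"],s["tool_rot"])
E
```

```text
time_s: 12.27
position: [0.5283, -0.0646, 0.0818]
tool_rot: [[0.182, 0.983, -0.005], [0.983, -0.182, 0.002], [0.001, -0.006, -1.0]]
ft_force: [-0.8, 0.2, -0.4]
grip_width: 0.0388
time_s: 12.68
position: [0.5317, -0.0656, 0.2091]
tool_rot: [[0.182, 0.983, 0.01], [0.983, -0.182, -0.003], [-0.002, 0.01, -1.0]]
ft_force: [0.7, 0.5, 0.7]
grip_width: 0.0514
154 [0.55449997 0.08703079 0.10022517] 0.10288834181125865
((554.5973510742188, 86.30314636230469), (70.287109375, 15.290488243103027), 77.70787048339844)
[[0.55449997 0.08703079]] [[ 0.22720908  0.973846  ]
 [ 0.973846   -0.22720908]]
sash pull top [0.26543736 0.30504096 0.30960031]
bar ends [0.55996388 0.1193667  0.098     ] [0.54791554 0.04992634 0.098     ]
[ 0.53076258 -0.06529853  0.20610967] [[ 0.18168901  0.98333796  0.00596321]
 [ 0.98335552 -0.18167934 -0.00212933]
 [-0.00101046  0.00625083 -0.99997995]]
```

```bash
python3 -m handwheel '[[[0.03,-0.002,0,0.02],[0.03,-0.002,0,0],[0.03,0,0,0],[0.03,0,0,0],[0.033,0,0,0]]]'
python3 -m handwheel '[[[0,0,0.03,0],[0,0,0.02,0],[0,0,0,0],[0,0,0,0],[0,0,0,0]]]'
python3 - <<'E'
from h import *
a,d=env.get_image("wrist");save("w6.png",a)
s=env.observe();p=np.array(s["position"]);T=np.array(s["tool_rot"]);print(p,(np.array([.5543,.0858,.089])-p)@T)
Q=(wcloud(d)-p)@T;v,u=np.mgrid[:400,:640]
P=wcloud(d)
m=(a.max(2)<70)&(P[...,2]>.094)&(P[...,2]<.106)&(np.abs(Q[...,0])<.06)&(np.abs(Q[...,1])<.03)
q=Q[m];print(len(q),cv2.minAreaRect(q[:,:2].astype(np.float32)*1000),q[:,:2].min(0),q[:,:2].max(0))
E
```

```text
time_s: 13.15
position: [0.5556, 0.0868, 0.202]
tool_rot: [[0.202, 0.979, -0.002], [0.979, -0.202, 0.0], [-0.0, -0.002, -1.0]]
ft_force: [0.6, -0.0, 0.6]
grip_width: 0.0507
time_s: 13.57
position: [0.5566, 0.0854, 0.1539]
tool_rot: [[0.202, 0.979, 0.001], [0.979, -0.202, -0.0], [0.0, 0.001, -1.0]]
ft_force: [-0.0, -0.9, 0.9]
grip_width: 0.051
[0.5567173  0.08528623 0.15423923] [-3.75301494e-06 -2.59480475e-03  6.52344325e-02]
2044 ((2.720653533935547, -1.4900522232055664), (70.01819610595703, 18.100582122802734), 1.9747854471206665) [-0.03228847 -0.01100923] [0.03784812 0.00809378]
```

View pics/w6.png

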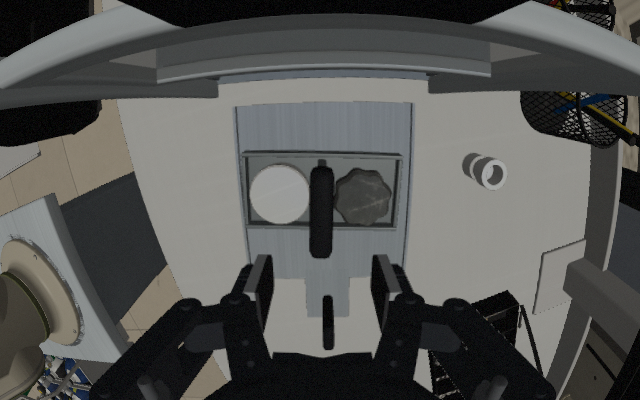

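The wrist view shows the bar at (320,165–258), centred between the fingers with the tin and wheel seated. It is off by (+2.7, −1.5) mm and about 2°. I'll correct, descend and grip.

```bash
python3 -m handwheel '[[[0.003,-0.0015,0.03,0.025],[0,0,0.03,0],[0,0,0.02,0],[0,0,0.012,0],[0,0,0.007,0]]]'
python3 -m handwheel '[[[0,0,0,0],[0,0,0,0]]]'
python3 -m handwheel '[[[0,0,0,0],[0,0,0,0],[0,0,0,0],[0,0,0,0],[0,0,0,0]]]' 0 70
python3 -m handwheel '[[[0,0,0,0],[0,0,-0.003,0],[0,0,-0.004,0],[0,0,-0.004,0],[0,0,-0.004,0]]]'
```

```text
time_s: 14.03
position: [0.5553, 0.0885, 0.0535]
tool_rot: [[0.227, 0.974, -0.0], [0.974, -0.227, 0.0], [-0.0, -0.0, -1.0]]
ft_force: [-0.4, 0.4, -0.2]
grip_width: 0.051
time_s: 14.2
position: [0.556, 0.0887, 0.0551]
tool_rot: [[0.226, 0.974, 0.002], [0.974, -0.226, -0.0], [0.0, 0.002, -1.0]]
ft_force: [0.0, -0.1, -0.0]
grip_width: 0.051
time_s: 14.62
position: [0.556, 0.0888, 0.0552]
tool_rot: [[0.226, 0.974, 0.002], [0.974, -0.226, -0.0], [0.0, 0.002, -1.0]]
ft_force: [-0.5, -0.3, 6.2]
grip_width: 0.0167
time_s: 15.03
position: [0.5551, 0.0889, 0.0693]
tool_rot: [[0.226, 0.974, -0.001], [0.974, -0.226, 0.0], [-0.0, -0.001, -1.0]]
ft_force: [-0.6, 0.4, -3.3]
grip_width: 0.0167
```

```bash
python3 -m handwheel '[[[0,0,-0.006,0],[0,0,-0.008,0],[0,0,-0.008,0],[0,0,-0.008,0],[0,0,-0.008,0]]]'
python3 -m handwheel '[[[0,0,-0.008,0],[0,0,-0.008,0],[0,0,-0.008,0],[0,0,-0.008,0],[0,0,-0.008,0]]]'
python3 -m handwheel '[[[0,0,-0.008,0],[0,0,-0.008,0],[0,0,-0.008,0],[0,0,-0.008,0],[0,0,-0.008,0]]]'
python3 -m handwheel '[[[0,0,-0.006,0],[0,0,-0.004,0],[0,0,-0.002,0],[0,0,0,0],[0,0,0,0]]]'
python3 -m handwheel '[[[0,0,0,0],[0,0,0,0],[0,0,0,0],[0,0,0,0],[0,0,0,0]]]'
python3 - <<'E'
from h import *
a,d=env.get_image("wrist");b,e=env.get_image("scene")
save("f7.png",np.hstack([cv2.resize(a[:,120:520],(400,400)),cv2.resize(b[80:240,220:380],(400,400))]))
s=env.observe();p=np.array(s["position"]);P=wcloud(d);Q=cloud("scene",e);print(np.abs(s["qvel"]).max(),s["grip_width"])
# tin top plane: white pixels near tote
for n,I,C in(("w",a,P),("s",b,Q)):
    m=(I.min(2)>190)&(C[...,2]>.15)&(C[...,2]<.26)&(np.hypot(C[...,0]-p[0],C[...,1]-p[1])<.08)
    q=C[m]
    if len(q)>10: print(n,"tin",len(q),q.mean(0),np.percentile(q[:,2],[5,50,95]),cv2.SVDecomp(q-q.mean(0))[2][2])
E
```

```text
time_s: 15.45
position: [0.5554, 0.0888, 0.1081]
tool_rot: [[0.226, 0.974, 0.0], [0.974, -0.226, -0.0], [0.0, 0.0, -1.0]]
ft_force: [-0.5, 0.1, -3.0]
grip_width: 0.0168
time_s: 15.87
position: [0.5553, 0.0889, 0.1478]
tool_rot: [[0.226, 0.974, -0.0], [0.974, -0.226, 0.0], [0.0, -0.0, -1.0]]
ft_force: [-1.0, -0.4, -4.6]
grip_width: 0.0172
time_s: 16.28
position: [0.5553, 0.0889, 0.1878]
tool_rot: [[0.226, 0.974, -0.0], [0.974, -0.226, -0.0], [-0.0, -0.0, -1.0]]
ft_force: [-0.3, 0.1, -3.4]
grip_width: 0.0167
time_s: 16.7
position: [0.5552, 0.0889, 0.1988]
tool_rot: [[0.226, 0.974, -0.001], [0.974, -0.226, 0.0], [-0.0, -0.001, -1.0]]
ft_force: [0.8, -0.9, -3.4]
grip_width: 0.0173
time_s: 17.12
position: [0.5553, 0.0889, 0.1989]
tool_rot: [[0.226, 0.974, -0.0], [0.974, -0.226, -0.0], [-0.0, -0.0, -1.0]]
ft_force: [0.7, 1.1, -2.5]
grip_width: 0.0171
0.12674072059406394 0.016897847349906653
s tin 257 [0.51672312 0.09229251 0.19139287] [0.189801   0.19137468 0.19310871] [ 0.00132699 -0.00563908  0.99998322]
```

View pics/f7.png

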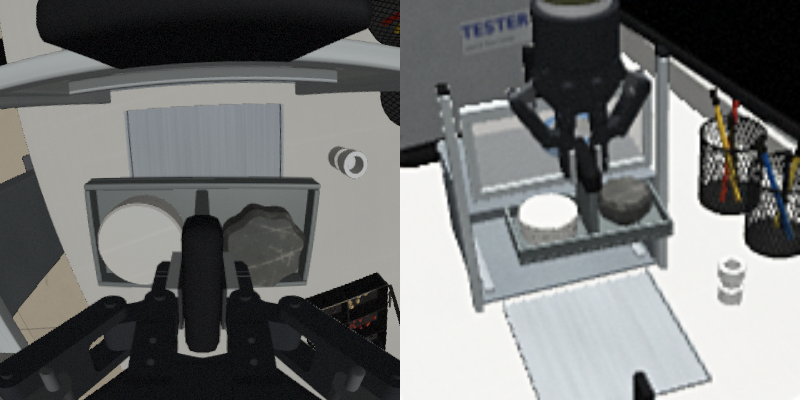

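The tote is held level: the tin top is at z = 0.191, so the tote's underside is at about 0.161, and the tilt is about 0.006 rad. Both parts are in their wells, the sash is up and the shelf is out. Handing in.

```bash
python3 -c "
from rig import env
print(env.close_job()); s=env.observe(); print(s['time_s'],s['position'],s['grip_width'],s['ft_force'])"
```

```text
the job is handed in; nothing more can be done
None
the job is handed in; nothing more can be done
```

I raised the sash about 0.129 m, drew the shelf out 0.170 m, then gripped the tote's bar and lifted the tote straight up. I handed the job in at about 17 s with the tote still held; no verdict was reported.

**Last checks before handing in:**
- **Height and level:** the tote's underside was at z of about 0.161 m, roughly 146 mm above the shelf. Tilt was about 0.006 rad, measured on the tin's lid.
- **Grip:** the fingers were closed to 17 mm on the bar, and the wrist carried about 3 N, which matches the loaded tote.
- **Scene:** in the last pictures the tin and hand wheel sat in their wells, the sash was up and the shelf was out. The tape and adapter looked unmoved by eye. The spanner and gauge were outside the last views, and the arm never went near them.

**What failed or disagreed:**
- **Missed first grip:** the first close on the sash pull caught nothing. Both the scene and wrist cameras showed the fingertips about 17 mm behind the reported TCP, not 17 mm ahead as stated. I lowered every later grasp by about 36 mm to suit, and all of them held.
- **Sideways force:** gripping the shelf pull put a steady 6–8 N sideways on the wrist, from a small alignment error.

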